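# Heft the solder tubs and pack the carrier, heaviest at the bottom

### The job

The three tubs of solder in the grey rack look alike but weigh differently: heft them to find out which is which, then pack the two heavier ones into the middle of the orange carrier, the heaviest first on its floor and the next heaviest squarely on top of it. Set them down gently, without dropping them in; leave the lightest tub standing upright outside the carrier, in its rack slot, on the mat or on the bench. Leave everything else where it is.

Things in the scene. Friction and masses are not known exactly. Their poses are not given: they have to be found in the camera images.
- tub_k: Closed white tub, green lid, plain upright sides: 48 mm (its x) by 62 mm (y) by 70 mm tall, blue labels on the two faces across its x. Origin: centre of underside, z up. The three look alike but weigh about 0.2 to 0.9 kg by the bar inside, any two at least 150 g apart; only lifting tells which is which. Starts in any one of the rack's slots, axes parallel to the rack's.
- tub_m: Closed white tub, green lid, plain upright sides: 48 mm (its x) by 62 mm (y) by 70 mm tall, blue labels on the two faces across its x. Origin: centre of underside, z up. The three look alike but weigh about 0.2 to 0.9 kg by the bar inside, any two at least 150 g apart; only lifting tells which is which. Starts in any one of the rack's slots, axes parallel to the rack's.
- tub_t: Closed white tub, green lid, plain upright sides: 48 mm (its x) by 62 mm (y) by 70 mm tall, blue labels on the two faces across its x. Origin: centre of underside, z up. The three look alike but weigh about 0.2 to 0.9 kg by the bar inside, any two at least 150 g apart; only lifting tells which is which. Starts in any one of the rack's slots, axes parallel to the rack's.
- rack: Grey fixed rack, 64 mm (x) by 240 mm (y); origin: centre of underside. Base 6 mm thick; four dividers 6 mm thick, 48 mm long in x, up to z = 72 mm, form three slots 72 mm wide centred at y = -78, 0, +78 mm, open along x: a tub (5 mm play each y side) can only be taken across its labelled faces, 48 mm apart, and lifts straight out. Tub tops at z = 76 mm.
- carrier: Orange fixed packing tray, 72 mm (x) by 166 mm (y); origin: centre of underside. Floor 6 mm thick. Two cheeks, 56 mm apart in x, go straight up to z = 72 mm, then flare out to 86 mm. Ends are lips 22 mm high, 150 mm apart. Tubs stand in its middle, one on another, x along its x (4 mm play; 62 mm will not fit): no room for fingers at the cheeks, plenty on a tub's y sides.
- mat: Thin blue work mat fixed on the bench between the robot and the rack and carrier, 100 mm (x) by 220 mm (y), 3 mm thick, empty. Origin at the centre of its underside. A handy place to put a tub down.
- flux_jar: Round jar with red lid, 50 mm across and 55 mm tall, loose, on the bench beyond the rack and carrier. Origin: centre of its underside. Bystander: leave it where it is.
- handset: Black phone handset lying flat, 146 mm (x) by 70 mm by 9 mm, loose, at the right of the mat. Origin: centre of its underside. Bystander: leave it where it is.
- screwdriver: Screwdriver lying flat near the back of the bench on the left, about 200 mm long along its x, loose. Bystander: leave it where it is.
- brush: Brush lying flat at the left of the mat, about 200 mm long along its x, loose. Bystander: leave it where it is.
- screw_dish: Small steel dish, 70 mm across and 25 mm high, loose, near the back of the bench on the right. Origin: centre of its underside. Bystander: leave it where it is.

How it is judged:
By the outcome, as a careful person would: the job done as asked, in the order asked, and still so for the second after the job is handed in, with the robot touching nothing.
It also fails if it takes over 72 s, if anything falls off the work surface, if the arm or the gripper's body presses on something with over 40 N, if the wrist force passes 120 N, or if a joint passes its speed limit or range.

### The arm

A 6-joint arm with a two-finger parallel gripper is mounted at the origin on the work surface. World frame = base frame: x ahead of the robot, y to its left, z up, the work surface at z = 0. Lengths are in m, angles in degrees, forces in N, time in s.
With the tool pointing down it reaches from about 0.4 to 0.825 m from the base axis. Payload 7 kg.
Tool frame: the origin (TCP) lies midway between the tips of the shut fingers; the grasp point (between the pads) lies r.grip_depth behind it (r.grip_depth is the distance from the TCP to the grasp point, in m); z points along the fingers, y is the line along which they close (so a half turn about z gives the same grasp; the last joint's range is limited). The gripper opens to 88 mm and grips with 3 to 60 N. Pads are 19 mm wide; open, the fingers measure 130 mm over their backs; the gripper's body (78 mm by 193 mm) begins 47 mm behind the grasp point.
Start: joints at [-59.009, 20.546, 0.682, 0, -70.136, -16.507], TCP at [0.169, -0.654, 0.227] pointing down, gripper open.
Joint ranges: [-176.03, 176.03], [-82.01, 121.73], [-58.28, 71.71], [-173.87, 95.51], [-174.79, -0.11], [-173.66, 173.66]. Speed limits (degrees/s): [136.94, 136.94, 172.46, 180, 180, 180].

### API

Orientations are given as [roll, pitch, yaw] about the fixed x, y, z axes, in that order (R = Rz(yaw) Ry(pitch) Rx(roll)).
In Python, from plant import r, eyes gives the robot as it stands (r), with the cameras (eyes).
- The arm moves only by the shell command python3 drive.py 'ROWS' [OPENING] [FORCE]. ROWS is 1 to 12 rows, parted by semicolons, with the numbers parted by commas; each row has 6 numbers: dx, dy, dz in parts of the range, where 1.0 means 0.75 m, then a rotation vector rx, ry, rz in shares of 2 pi rad (1.0 is 2 pi rad); each row is the pose to reach, as a shift and turn from the pose commanded when the command began, along the tool's axes at that moment; what a row does not reach only later rows make up. A row lasts 1/12 s, in which the tool goes at most 0.0417 m and 7.16 degrees, less where a joint would pass 70% of its speed; a pose out of reach is approached as far as the arm can. OPENING is the finger opening in m, set as the command begins (- or left out keeps the last). The fingers move at their own pace and stop on an object; FORCE is the grip in N (left out, the last holds). Time passes only in rows, so rows that do not move let the fingers close. It prints the time, the measured TCP pose, the force, the opening and the grip force at its end. Input that does not fit is refused with a message, and nothing moves.
- r.get_state(): the state, without advancing time (a new reading comes with each control period).
- eyes.capture(name): name is "scene" or "top" or "wrist"; returns a dict with "frame" (400x640x3 uint8, red, green, blue), "z_map" (400x640 float32, m along the optical axis (not along the pixel's ray), 0 where there is no reading), "fx", "fy", "cx", "cy" (pixels), "cam_to_world" (4x4, takes a point from camera to world coordinates). Camera axes: x right, y down, z forward; pixel columns grow to the right and rows downward; lengths in m; the calibration is good to about 2 mm. A picture is of the moment at which its call begins.
- r.close_job(): hands the job in; it is judged then, once.
The state is a dict: "time_s": time; "joints": joint angles; "qd": joint speeds; "joint_torque": joint torques, N m; "tcp_pos": TCP position; "eef_rot": TCP orientation; "contact_force": force on the tool from outside, world axes, zero at the start; "moment": the same for the moment, N m; "gripper_width": finger opening in m; "gripper_force": force on a finger pad.
Only numpy, scipy, OpenCV 4.12 (cv2) and the standard library are available. Lean on these libraries where they do the work, as an engineer would, in place of code of your own. Each camera call takes 0.05 s, during which the arm holds its last target. There are 200 camera calls.

## Working session

There is one attempt and no reset: what is moved stays moved. The work goes in short steps, Python scripts to look and compute and a shell command to move; the robot and the scene stay as the last step left them, time stands still between calls to the robot, and variables do not carry over. Pictures are saved under pics/ and viewed, at most 10 in all, crops included, and the job is handed in when it is done.

```bash
ls; mkdir -p pics; python3 - <<'E'
from plant import r, eyes
import cv2
s=r.get_state();print(s, r.grip_depth)
for n in("scene","top"):
    c=eyes.capture(n);cv2.imwrite(f"pics/{n}0.png",c["frame"][:,:,::-1]);print(n,c["fx"],c["fy"],c["cx"],c["cy"],c["cam_to_world"].__repr__())
E
```

```text
drive.py
pics
plant.py
{'time_s': 0.0, 'joints': array([-5.90072997e+01,  2.05894070e+01,  6.33571945e-01, -1.97873748e-02,
       -7.01366596e+01, -1.65064699e+01]), 'qd': array([-0.07611344, -0.01854273,  0.01858313, -0.08454399, -0.06390873,
        0.08994182]), 'joint_torque': array([-4.18003274e-04, -5.82716525e+01,  2.93052506e+01,  6.99727044e+00,
        6.98545278e-03, -1.88494473e-04]), 'tcp_pos': array([ 0.16868968, -0.65306795,  0.2256451 ]), 'eef_rot': array([ 1.79906032e+02, -8.44747147e-03, -1.65520501e+02]), 'contact_force': array([-0.45933156,  0.46500385,  0.60594151]), 'moment': array([ 0.03750479,  0.00062669, -0.01849665]), 'gripper_force': 0.0, 'gripper_width': 0.08736077686115518} 0.0188
scene 407.27320120407813 407.27320120407813 319.30225230584836 195.83626814001062 array([[-0.88754834,  0.29634767, -0.35275488,  1.05666986],
       [ 0.460667  ,  0.58185026, -0.67025085,  0.90124496],
       [ 0.00662324, -0.75738256, -0.65293782,  0.90347581],
       [ 0.        ,  0.        ,  0.        ,  1.        ]])
top 415.8333814459353 415.8333814459353 317.7836154152857 200.1690746003959 array([[ 1.58751780e-02, -9.90716309e-01,  1.35015457e-01,
         4.19207547e-01],
       [-9.99868561e-01, -1.61743296e-02, -1.11898879e-03,
        -6.94778148e-03],
       [ 3.29238495e-03, -1.34979946e-01, -9.90842861e-01,
         1.13525732e+00],
       [ 0.00000000e+00,  0.00000000e+00,  0.00000000e+00,
         1.00000000e+00]])
```

View pics/scene0.png

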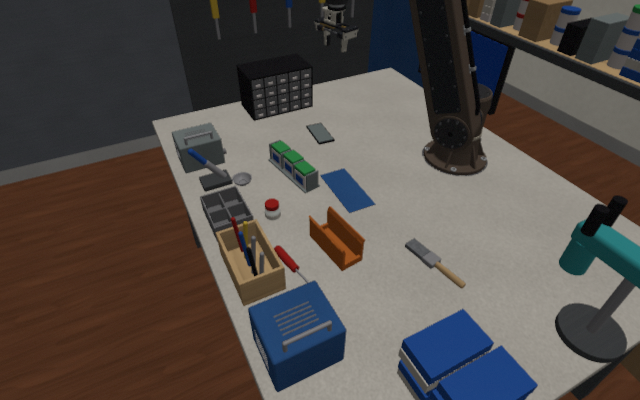

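View pics/top0.png

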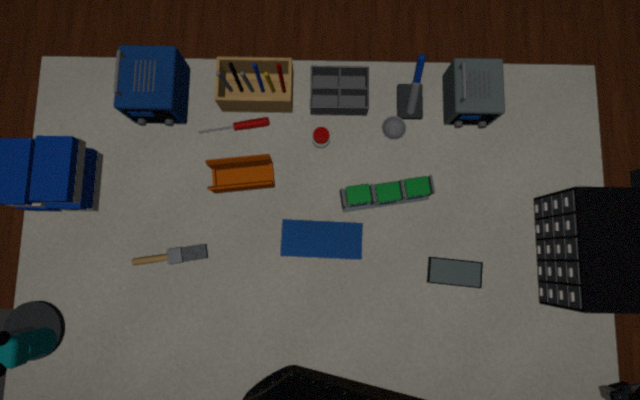

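The scene view shows green lids around (293,165), the orange carrier at (337,238) and the mat at (347,189). The top view shows the lids at (358,195), (387,192) and (418,187), the carrier at (241,173) and the mat at (321,239). Next I'll measure them coarsely from both views.

```bash
cat > h.py <<'E'
import numpy as np, cv2
from plant import r, eyes
from scipy.spatial.transform import Rotation as Ro
HSV={"green":((50,90,40),(75,255,255)),"orange":((6,150,60),(16,255,255)),"blue":((100,140,50),(115,255,255))}
def mask(c,col,box=None):
    m=cv2.inRange(cv2.cvtColor(c["frame"],cv2.COLOR_RGB2HSV),*HSV[col])
    if box: k=np.zeros_like(m);x0,y0,x1,y1=box;k[y0:y1,x0:x1]=1;m=m*k
    return m
def ray(c,uv):
    uv=np.atleast_2d(uv).astype(float);T=c["cam_to_world"]
    d=np.c_[(uv[:,0]-c["cx"])/c["fx"],(uv[:,1]-c["cy"])/c["fy"],np.ones(len(uv))]@T[:3,:3].T
    return T[:3,3],d
def plane(c,uv,z):
    o,d=ray(c,uv);return o+d*((z-o[2])/d[:,2])[:,None]
def tri(c1,u1,c2,u2):
    o1,d1=ray(c1,u1);o2,d2=ray(c2,u2);d1=d1[0]/np.linalg.norm(d1);d2=d2[0]/np.linalg.norm(d2)
    s=np.linalg.lstsq(np.c_[d1,-d2],o2-o1,rcond=None)[0]
    p,q=o1+s[0]*d1,o2+s[1]*d2
    return (p+q)/2,np.linalg.norm(p-q)
def points(c,m):
    v,u=np.nonzero((m>0)&(c["z_map"]>0));z=c["z_map"][v,u]
    P=np.c_[(u-c["cx"])/c["fx"]*z,(v-c["cy"])/c["fy"]*z,z];T=c["cam_to_world"]
    return P@T[:3,:3].T+T[:3,3]
def blobs(m,amin):
    return [k for k in cv2.findContours(m,cv2.RETR_EXTERNAL,cv2.CHAIN_APPROX_NONE)[0] if cv2.contourArea(k)>amin]
def rect(P):
    (c,(a,b),t)=cv2.minAreaRect((P[:,:2]*1000).astype(np.float32))
    if a<b:a,b,t=b,a,t+90
    return np.round([*c,a,b],1),round((t+90)%180-90,1)   # centre mm, long, short, angle of long axis
def go(xyz,yaw=None):
    s=r.get_state();R=Ro.from_euler("xyz",s["eef_rot"],degrees=True)
    print("tool shift",np.round(R.inv().apply(np.array(xyz)-s["tcp_pos"]),4), "tcp",np.round(s["tcp_pos"],4),"rot",np.round(s["eef_rot"],2))
    if yaw is not None:
        print("rotvec",np.round((R.inv()*Ro.from_euler("xyz",[180,0,yaw],degrees=True)).as_rotvec(degrees=True),2))
E
python3 - <<'E'
from h import *
t=eyes.capture("top");s=eyes.capture("scene")
for c,n in((t,"top"),(s,"scene")):
    for k in blobs(mask(c,"green"),60):
        u=cv2.minAreaRect(k);print(n,u[0],u[1],"zdepth",np.median(points(c,cv2.drawContours(np.zeros((400,640),np.uint8),[k],-1,1,-1))[:,2]),rect(plane(c,k[:,0],.076)))
    for k in blobs(mask(c,"orange"),300):
        m=cv2.drawContours(np.zeros((400,640),np.uint8),[k],-1,1,-1);P=points(c,m)
        print(n,"carrier",cv2.boundingRect(k),"z",np.percentile(P[:,2],[2,50,98]),"top",rect(P[P[:,2]>.05]),"all",rect(P))
        f=P[P[:,2]<.02];print(" floor",rect(f) if len(f)>5 else 0)
for k in blobs(mask(t,"blue",(260,200,400,280)),500):print("mat",rect(plane(t,k[:,0],.003)))
E
```

```text
top (358.310791015625, 193.86485290527344) (18.248287200927734, 24.659847259521484) zdepth 0.07629385474267703 (array([ 581.4, -112.4,   63.7,   47.4]), -80.7)
top (388.2399597167969, 191.67999267578125) (18.384775161743164, 24.890159606933594) zdepth 0.07643347481687046 (array([ 588.7, -189.4,   64.3,   47.8]), -80.8)
top (417.1899719238281, 186.32998657226562) (18.24335479736328, 24.890159606933594) zdepth 0.0765508894327882 (array([ 603.9, -264.6,   63.9,   47.6]), -80.9)
top carrier (206, 154, 68, 39) z [0.00242434 0.02304112 0.08719639] top (array([633.4, 197.3, 163.4,  80.2]), -82.9) all (array([633.5, 197.9, 164.9,  80.2]), -83.1)
 floor (array([630.1, 197.6, 164.9,  65. ]), -83.3)
scene (303.7500305175781, 167.75001525878906) (17.677669525146484, 12.727922439575195) zdepth 0.07523421688608634 (array([ 588.6, -101. ,   69.6,   51.8]), -80.5)
scene (292.4310607910156, 156.3275909423828) (12.070197105407715, 17.26966667175293) zdepth 0.07489873589663104 (array([ 595.7, -179.3,   66.4,   51.5]), -80.7)
scene (280.0, 147.00001525878906) (15.55634880065918, 11.31370735168457) zdept
[... 292 characters left out ...]
rrier (309, 207, 55, 64) z [0.00292555 0.03880874 0.08569904] top (array([635.7, 203. , 165.6,  77.3]), -83.2) all (array([635.8, 202. , 167.3,  77.3]), -83.0)
 floor (array([637.9, 202.2, 166.9,  69.4]), -82.3)
scene carrier (0, 148, 261, 252) z [-0.75965848 -0.75013747 -0.74064721] top (array([0., 0., 0., 0.]), 0.0) all (array([1428.7, -817.2, 2005.4,  990. ]), -89.9)
 floor (array([1428.7, -817.2, 2005.4,  990. ]), -89.9)
scene carrier (484, 94, 156, 132) z [-0.76216605 -0.7493479  -0.736759  ] top (array([0., 0., 0., 0.]), 0.0) all (array([-1639.8,  -508.1,  1563. ,   590.2]), 89.8)
 floor (array([-1639.8,  -508.1,  1563. ,   590.2]), 89.8)
mat (array([467.8, -19.6, 215.6,  95.8]), 88.3)
```

```bash
python3 -c "
from h import *
go([.56,-.175,.26],-80.8)"
```

```text
tool shift [-0.4984  0.3653 -0.0337] tcp [ 0.1687 -0.6533  0.226 ] rot [ 1.7994e+02 -1.0000e-02 -1.6552e+02]
rotvec [ 5.000e-02  4.000e-02 -8.472e+01]
```

The manual's scale: shifts go in shares of 0.75 m and turns go in shares of 2 pi rad. Converting my numbers, -0.4984 m / 0.75 = -0.6645, 0.3653 m / 0.75 = 0.4871, -84.7 degrees / 360 = -0.2353.

```bash
python3 drive.py '-0.6645,0.4871,-0.0449,0,0,-0.2353;-0.6645,0.4871,-0.0449,0,0,-0.2353;-0.6645,0.4871,-0.0449,0,0,-0.2353;-0.6645,0.4871,-0.0449,0,0,-0.2353;-0.6645,0.4871,-0.0449,0,0,-0.2353;-0.6645,0.4871,-0.0449,0,0,-0.2353;-0.6645,0.4871,-0.0449,0,0,-0.2353;-0.6645,0.4871,-0.0449,0,0,-0.2353;-0.6645,0.4871,-0.0449,0,0,-0.2353;-0.6645,0.4871,-0.0449,0,0,-0.2353;-0.6645,0.4871,-0.0449,0,0,-0.2353;-0.6645,0.4871,-0.0449,0,0,-0.2353' 0.088; python3 -c "
from h import *
go([.56,-.175,.26],-80.8)"
```

```text
time_s: 1.2
tcp_pos: [0.4857, -0.2651, 0.2541]
eef_rot: [-180.0, -0.0, -80.4]
contact_force: [0.2, -1.6, 0.3]
gripper_width: 0.0872
gripper_force: 0.0
tool shift [-0.0765 -0.0882 -0.0058] tcp [ 0.4857 -0.2651  0.2541] rot [-179.97   -0.    -80.44]
rotvec [-0.03 -0.    0.36]
```

Converted, -0.08 m / 0.75 = -0.1067, -0.07 m / 0.75 = -0.0933.

```bash
python3 drive.py '-0.048,-0.056,-0.004,0,0,0;-0.0933,-0.1067,-0.008,0,0,0;-0.0933,-0.1067,-0.008,0,0,0;-0.0933,-0.1067,-0.008,0,0,0;-0.0933,-0.1067,-0.008,0,0,0'; python3 - <<'E'
from h import *
c=eyes.capture("wrist");cv2.imwrite("pics/w1.png",c["frame"][:,:,::-1]);print(c["cam_to_world"].round(4),c["fx"]);go([.56,-.175,.26],-80.8)
for k in blobs(mask(c,"green"),300):print(cv2.minAreaRect(k),rect(plane(c,k[:,0],.076)),"z",np.median(points(c,cv2.drawContours(np.zeros((400,640),np.uint8),[k],-1,1,-1))[:,2]))
E
```

```text
time_s: 1.62
tcp_pos: [0.5532, -0.1839, 0.2593]
eef_rot: [180.0, 0.0, -80.7]
contact_force: [0.1, -0.1, -0.4]
gripper_width: 0.0876
gripper_force: 0.0
[[-0.9867 -0.1544 -0.0505  0.5662]
 [-0.1624  0.9379  0.3065 -0.2678]
 [ 0.      0.3106 -0.9505  0.4164]
 [ 0.      0.      0.      1.    ]] 343.8632041925406
tool shift [-0.0084 -0.0089 -0.0006] tcp [ 0.5526 -0.1847  0.2594] rot [ 1.7995e+02  1.0000e-02 -8.0750e+01]
rotvec [0.05 0.01 0.05]
((284.5, 231.0), (54.0, 45.0), 90.0) (array([ 582.7, -112.6,   63.3,   46.9]), -80.5) z 0.07512751105195611
((287.5, 162.0), (60.0, 47.0), 90.0) (array([ 589.6, -188. ,   61.6,   46.9]), -80.7) z 0.07505728889023977
((281.6737365722656, 81.90664672851562), (69.52875518798828, 50.38997268676758), 88.31531524658203) (array([ 605.2, -263.3,   61.5,   46.9]), -80.4) z 0.07497408849447723
```

View pics/w1.png

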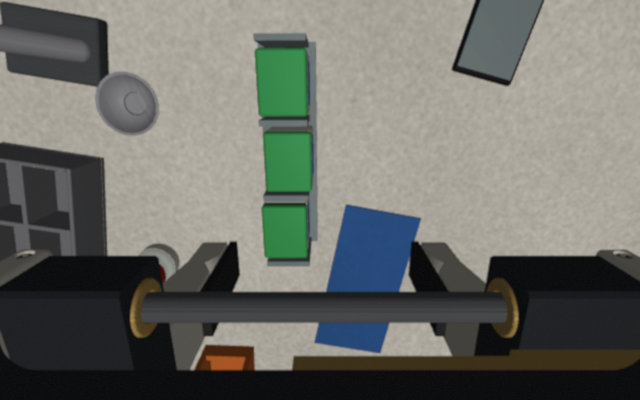

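The wrist view shows three lids at (284,231), (287,162) and (282,82), with clear space on both labelled sides. I'll check the heights across two views and then work out the move to the first tub.

```bash
python3 - <<'E'
from h import *
c=eyes.capture("wrist");t=eyes.capture("top")
f=lambda c:sorted([np.array(cv2.minAreaRect(k)[0]) for k in blobs(mask(c,"green"),100)],key=lambda p:-plane(c,p,.076)[0,1])
for a,b in zip(f(c),f(t)):print("tri",tri(c,a,t,b),plane(c,a,.076))
for p in([.583,-.1125,.15],[.583,-.1125,.038],[.5896,-.188,.038],[.6045,-.263,.038]):go(p,-80.7)
E
```

```text
tri (array([ 0.5805193 , -0.11337987,  0.07427838]), np.float64(0.00502918946535583)) [[ 0.58290317 -0.11358269  0.076     ]]
tri (array([ 0.58959049, -0.18533688,  0.05546965]), np.float64(0.0049889779887047625)) [[ 0.59052577 -0.18954513  0.076     ]]
tool shift [-0.0674 -0.0423  0.1096] tcp [ 0.552  -0.1858  0.2597] rot [ 1.7997e+02  1.0000e-02 -8.0850e+01]
rotvec [ 0.03  0.01 -0.15]
tool shift [-0.0674 -0.0424  0.2216] tcp [ 0.552  -0.1858  0.2597] rot [ 1.7997e+02  1.0000e-02 -8.0850e+01]
rotvec [ 0.03  0.01 -0.15]
tool shift [ 0.0082 -0.0369  0.2216] tcp [ 0.552  -0.1858  0.2597] rot [ 1.7997e+02  1.0000e-02 -8.0850e+01]
rotvec [ 0.03  0.01 -0.15]
tool shift [ 0.0846 -0.0397  0.2216] tcp [ 0.552  -0.1858  0.2597] rot [ 1.7997e+02  1.0000e-02 -8.0850e+01]
rotvec [ 0.03  0.01 -0.15]
```

Converted, 0.13 m / 0.75 = 0.1733, -0.0674 m / 0.75 = -0.0899.

```bash
python3 drive.py '-0.0427,-0.0267,0,0,0,0;-0.0899,-0.0564,0.0267,0,0,0;-0.0899,-0.0564,0.08,0,0,0;-0.0899,-0.0564,0.1333,0,0,0;-0.0899,-0.0564,0.1733,0,0,0;-0.0899,-0.0564,0.1733,0,0,0;-0.0899,-0.0564,0.1733,0,0,0'; python3 -c "
from h import *
go([.583,-.1125,.038],-80.7)"
```

```text
time_s: 2.35
tcp_pos: [0.5826, -0.1131, 0.1293]
eef_rot: [179.8, -0.0, -80.9]
contact_force: [0.5, 0.6, 1.9]
gripper_width: 0.0871
gripper_force: 0.0
tool shift [-0.0005 -0.0008  0.0913] tcp [ 0.5826 -0.1131  0.1293] rot [ 1.7982e+02 -2.0000e-02 -8.0880e+01]
rotvec [ 0.18 -0.02 -0.18]
```

Now I'll descend, grip, and heft by 15 mm.

Converted, 0.091 m / 0.75 = 0.1213, 0.088 m / 0.75 = 0.1173.

```bash
python3 drive.py '0,0,0.0533,0,0,0;0,0,0.0933,0,0,0;0,0,0.1173,0,0,0;0,0,0.1213,0,0,0;0,0,0.1213,0,0,0' ; python3 drive.py '0,0,0,0,0,0;0,0,0,0,0,0;0,0,0,0,0,0;0,0,0,0,0,0;0,0,0,0,0,0;0,0,0,0,0,0' 0.03 40; python3 drive.py '0,0,-0.0067,0,0,0;0,0,-0.016,0,0,0;0,0,-0.024,0,0,0;0,0,-0.024,0,0,0;0,0,-0.024,0,0,0;0,0,-0.024,0,0,0;0,0,-0.024,0,0,0'; for i in 1 2 3; do python3 drive.py '0,0,0,0,0,0' | grep force:; done
```

```text
time_s: 2.77
tcp_pos: [0.5847, -0.1126, 0.0403]
eef_rot: [-179.9, -0.0, -80.8]
contact_force: [0.6, 0.8, 0.5]
gripper_width: 0.0878
gripper_force: 0.0
time_s: 3.27
tcp_pos: [0.5839, -0.1119, 0.0393]
eef_rot: [-180.0, -0.0, -80.8]
contact_force: [-0.4, -0.3, -0.2]
gripper_width: 0.0534
gripper_force: 0.0
time_s: 3.85
tcp_pos: [0.5832, -0.1119, 0.0563]
eef_rot: [179.9, 0.0, -80.8]
contact_force: [0.4, 0.5, -7.6]
gripper_width: 0.0476
gripper_force: 39.9
contact_force: [-0.5, 0.2, -7.9]
gripper_force: 39.9
contact_force: [-0.1, 0.7, -7.2]
gripper_force: 39.9
contact_force: [0.9, 0.3, -8.2]
gripper_force: 39.9
```

Converted, 0.014 m / 0.75 = 0.0187, 0.006 m / 0.75 = 0.008.

```bash
python3 drive.py '0,0,0.008,0,0,0;0,0,0.016,0,0,0;0,0,0.0187,0,0,0;0,0,0.0187,0,0,0;0,0,0.0187,0,0,0'|grep -E 'pos|ct_f'; python3 drive.py '0,0,0.0027,0,0,0;0,0,0.0027,0,0,0'|grep -E 'pos|ct_f'
```

```text
tcp_pos: [0.5835, -0.1119, 0.0424]
contact_force: [0.3, -0.2, -8.4]
tcp_pos: [0.5842, -0.1119, 0.0413]
contact_force: [0.5, 0.2, -3.8]
```

Converted, 0.0756 m / 0.75 = 0.1008, 0.0054 m / 0.75 = 0.0072.

```bash
python3 drive.py '0,0,0,0,0,0;0,0,0,0,0,0;0,0,0,0,0,0;0,0,0,0,0,0;0,0,0,0,0,0;0.04,0.0027,0,0,0,0;0.08,0.0053,0,0,0,0;0.1008,0.0072,0.0027,0,0,0;0.1008,0.0072,0.0027,0,0,0;0.1008,0.0072,0.0027,0,0,0' 0.086; python3 -c "
from h import *
go([.5896,-.188,.038],-80.7)"
```

```text
time_s: 5.52
tcp_pos: [0.5902, -0.1882, 0.0386]
eef_rot: [180.0, 0.0, -80.9]
contact_force: [-0.9, 0.8, -0.6]
gripper_width: 0.0857
gripper_force: 0.0
tool shift [-0.0003  0.0005  0.0006] tcp [ 0.5902 -0.1882  0.0386] rot [179.98   0.   -80.92]
rotvec [ 0.02  0.   -0.22]
```

Converted, -0.015 m / 0.75 = -0.02, 0.014 m / 0.75 = 0.0187.

```bash
python3 drive.py '0,0,0,0,0,0;0,0,0,0,0,0;0,0,0,0,0,0;0,0,0,0,0,0;0,0,0,0,0,0;0,0,0,0,0,0;0,0,0,0,0,0;0,0,0,0,0,0' 0.03 40 | grep -E 'pos|gri'; python3 drive.py '0,0,-0.008,0,0,0;0,0,-0.016,0,0,0;0,0,-0.02,0,0,0;0,0,-0.02,0,0,0;0,0,-0.02,0,0,0;0,0,-0.02,0,0,0'|grep -E 'pos|ct_f'; for i in 1 2 3; do python3 drive.py '0,0,0,0,0,0' | grep t_force:; done;  python3 drive.py '0,0,0.008,0,0,0;0,0,0.016,0,0,0;0,0,0.0187,0,0,0;0,0,0.0187,0,0,0;0,0,0.0187,0,0,0'|grep -E 'pos|ct_f'
```

```text
tcp_pos: [0.5906, -0.1871, 0.0389]
gripper_width: 0.048
gripper_force: 40.0
tcp_pos: [0.5902, -0.1874, 0.0537]
contact_force: [0.6, -0.3, -1.9]
contact_force: [-0.3, 0.4, -2.3]
contact_force: [0.1, 0.3, -3.0]
contact_force: [0.2, -1.0, -1.2]
tcp_pos: [0.5901, -0.1873, 0.0393]
contact_force: [-1.0, 0.8, -1.7]
```

Converted, 0.0764 m / 0.75 = 0.1019, -0.0028 m / 0.75 = -0.0037.

```bash
python3 drive.py '0,0,0.0013,0,0,0;0,0,0,0,0,0;0,0,0,0,0,0;0,0,0,0,0,0;0,0,0,0,0,0;0.04,-0.0013,0,0,0,0;0.08,-0.0027,0,0,0,0;0.1019,-0.0037,0,0,0,0;0.1019,-0.0037,0,0,0,0;0.1019,-0.0037,0,0,0,0' 0.086| grep -E 'pos|gri';python3 drive.py '0,0,0,0,0,0;0,0,0,0,0,0;0,0,0,0,0,0;0,0,0,0,0,0;0,0,0,0,0,0;0,0,0,0,0,0;0,0,0,0,0,0;0,0,0,0,0,0' 0.03 40 | grep -E 'pos|gri'; python3 drive.py '0,0,-0.008,0,0,0;0,0,-0.016,0,0,0;0,0,-0.02,0,0,0;0,0,-0.02,0,0,0;0,0,-0.02,0,0,0;0,0,-0.02,0,0,0'|grep -E 'pos|ct_f'; for i in 1 2 3; do python3 drive.py '0,0,0,0,0,0' | grep -E 'time|t_force:'; done
```

```text
tcp_pos: [0.605, -0.2632, 0.0394]
gripper_width: 0.0861
gripper_force: 0.0
tcp_pos: [0.6059, -0.2622, 0.04]
gripper_width: 0.0477
gripper_force: 40.0
tcp_pos: [0.605, -0.2623, 0.0545]
contact_force: [0.6, 0.2, -5.2]
time_s: 9.43
contact_force: [0.7, -0.0, -4.6]
time_s: 9.52
contact_force: [-0.4, -0.5, -4.8]
time_s: 9.6
contact_force: [-0.3, 0.3, -4.7]
```

Weights: near slot about 7.8 N, middle about 2.1 N, far about 4.8 N. The near tub is the heaviest, the far one is next, and the middle one stays where it is. I'm already holding the far tub, so I'll take it to the mat.

Converted, -0.09 m / 0.75 = -0.12, -0.085 m / 0.75 = -0.1133.

```bash
python3 drive.py '0,0,-0.0333,0,0,0;0,0,-0.0733,0,0,0;0,0,-0.1133,0,0,0;0,0,-0.12,0,0,0;0,0,-0.12,0,0,0'|grep -E 'pos|gri'; python3 - <<'E'
from h import *
go([.468,-.09,.05],-80.7)
c=eyes.capture("wrist");m=mask(c,"blue");ks=blobs(m,1000)
for k in ks:
    P=points(c,cv2.drawContours(np.zeros((400,640),np.uint8),[k],-1,1,-1));print(len(P),np.median(P,0),rect(P))
cv2.imwrite("pics/w2.png",c["frame"][:,:,::-1])
E
```

```text
tcp_pos: [0.607, -0.2627, 0.1476]
gripper_width: 0.0477
gripper_force: 40.0
tool shift [-0.1928  0.1101  0.0967] tcp [ 0.607  -0.2627  0.1476] rot [-1.7971e+02 -1.0000e-01 -8.0800e+01]
rotvec [-0.29 -0.1  -0.1 ]
```

View pics/w2.png

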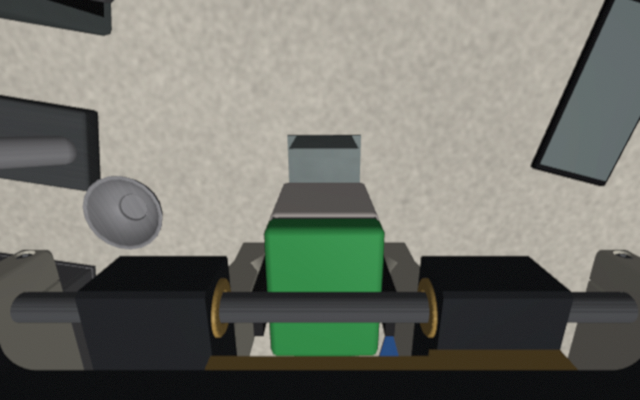

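The tub is held upright, with its lid at (325,285), and the rack slot behind it at (324,160) is empty. Moving to the mat.

Converted, -0.193 m / 0.75 = -0.2573, -0.17 m / 0.75 = -0.2267.

```bash
python3 drive.py '-0.0467,0.0267,0,0,0,0;-0.0933,0.0533,0,0,0,0;-0.14,0.08,0,0,0,0;-0.1867,0.1067,0,0,0,0;-0.2267,0.1333,0.0133,0,0,0;-0.2573,0.1467,0.0533,0,0,0;-0.2573,0.1467,0.0933,0,0,0;-0.2573,0.1467,0.124,0,0,0;-0.2573,0.1467,0.1333,0,0,0;-0.2573,0.1467,0.1333,0,0,0'|grep -E 'pos|ct_f'; python3 drive.py '0,0,0.0067,0,0,0;0,0,0.0067,0,0,0;0,0,0.0067,0,0,0'|grep -E 'time|pos|ct_f'
```

```text
tcp_pos: [0.4635, -0.0897, 0.0422]
contact_force: [1.2, -0.3, -4.4]
time_s: 11.15
tcp_pos: [0.4666, -0.0896, 0.0404]
contact_force: [-0.5, 0.5, -5.4]
```

Converted, 0.0015 m / 0.75 = 0.002.

```bash
for i in 1 2 3; do python3 drive.py '0,0,0.002,0,0,0;0,0,0.002,0,0,0'|grep -E 'pos|ct_f'; done
```

```text
tcp_pos: [0.4664, -0.0895, 0.0388]
contact_force: [-0.4, 0.0, -4.7]
tcp_pos: [0.4665, -0.0895, 0.0373]
contact_force: [-0.0, 0.8, -0.3]
tcp_pos: [0.4668, -0.0899, 0.0369]
contact_force: [-4.2, -3.4, 15.9]
```

Converted, -0.095 m / 0.75 = -0.1267, -0.06 m / 0.75 = -0.08.

```bash
python3 drive.py '0,0,-0.0013,0,0,0;0,0,-0.0013,0,0,0;0,0,-0.0013,0,0,0;0,0,-0.0013,0,0,0;0,0,-0.0013,0,0,0;0,0,-0.0267,0,0,0;0,0,-0.08,0,0,0;0,0,-0.1267,0,0,0;0,0,-0.1267,0,0,0;0,0,-0.1267,0,0,0' 0.086|grep -E 'pos|grip'; python3 - <<'E'
from h import *
go([.583,-.1125,.039],-80.7)
E
```

```text
tcp_pos: [0.4674, -0.0891, 0.1323]
gripper_width: 0.0858
gripper_force: 0.0
tool shift [ 0.0416 -0.1099  0.0939] tcp [ 0.4674 -0.0891  0.1323] rot [-1.7972e+02  1.0000e-02 -8.0810e+01]
rotvec [-0.28  0.01 -0.11]
```

Converted, -0.11 m / 0.75 = -0.1467, 0.094 m / 0.75 = 0.1253.

```bash
python3 drive.py '0.0187,-0.0467,0,0,0,0;0.0373,-0.0933,0,0,0,0;0.0555,-0.1467,0,0,0,0;0.0555,-0.1467,0.02,0,0,0;0.0555,-0.1467,0.0667,0,0,0;0.0555,-0.1467,0.1133,0,0,0;0.0555,-0.1467,0.1253,0,0,0;0.0555,-0.1467,0.1253,0,0,0'|grep -E 'pos|ct_f';python3 drive.py '0,0,0,0,0,0;0,0,0,0,0,0;0,0,0,0,0,0;0,0,0,0,0,0;0,0,0,0,0,0;0,0,0,0,0,0;0,0,0,0,0,0;0,0,0,0,0,0' 0.03 40 | grep -E 'pos|gri'; python3 drive.py '0,0,-0.02,0,0,0;0,0,-0.0667,0,0,0;0,0,-0.1133,0,0,0;0,0,-0.1333,0,0,0;0,0,-0.1333,0,0,0;0,0,-0.1333,0,0,0'|grep -E 'pos|ct_f'; python3 - <<'E'
from h import *
go([.468,.04,.041],-80.7)
E
```

```text
tcp_pos: [0.5781, -0.1132, 0.0324]
contact_force: [-0.5, 0.2, 0.4]
tcp_pos: [0.5832, -0.1127, 0.0376]
gripper_width: 0.0477
gripper_force: 40.0
tcp_pos: [0.5796, -0.1126, 0.135]
contact_force: [0.7, -0.6, -9.1]
tool shift [-0.1683  0.0858  0.0944] tcp [ 0.5796 -0.1126  0.135 ] rot [ 1.7989e+02  8.0000e-02 -8.0870e+01]
rotvec [ 0.11  0.08 -0.17]
```

Converted, -0.168 m / 0.75 = -0.224, 0.04 m / 0.75 = 0.0533.

```bash
python3 drive.py '-0.0467,0.024,0,0,0,0;-0.0933,0.048,0,0,0,0;-0.14,0.072,0,0,0,0;-0.1867,0.096,0,0,0,0;-0.224,0.1147,0.0133,0,0,0;-0.224,0.1147,0.0533,0,0,0;-0.224,0.1147,0.0933,0,0,0;-0.224,0.1147,0.1173,0,0,0;-0.224,0.1147,0.1253,0,0,0;-0.224,0.1147,0.1253,0,0,0;-0.224,0.1147,0.1253,0,0,0'|grep -E 'pos|ct_f'; python3 drive.py '0,0,0.0033,0,0,0;0,0,0.0033,0,0,0;0,0,0.0033,0,0,0'|grep -E 'time|pos|ct_f'
```

```text
tcp_pos: [0.4689, 0.0387, 0.0416]
contact_force: [0.1, -0.3, -6.7]
time_s: 15.48
tcp_pos: [0.4699, 0.0393, 0.0405]
contact_force: [0.8, 0.7, -7.2]
```

Converted, 0.0015 m / 0.75 = 0.002.

```bash
for i in 1 2 3 4; do python3 drive.py '0,0,0.002,0,0,0;0,0,0.002,0,0,0'|grep -E 'pos|ct_f'; done
```

```text
tcp_pos: [0.4697, 0.0393, 0.0386]
contact_force: [-0.2, 0.5, -7.9]
tcp_pos: [0.4694, 0.0392, 0.0368]
contact_force: [0.2, 0.6, -8.2]
tcp_pos: [0.4696, 0.0393, 0.0354]
contact_force: [-0.4, -0.3, -6.6]
tcp_pos: [0.4698, 0.0389, 0.0349]
contact_force: [-4.5, -4.0, 10.6]
```

Converted, -0.095 m / 0.75 = -0.1267, -0.06 m / 0.75 = -0.08.

```bash
python3 drive.py '0,0,-0.0013,0,0,0;0,0,-0.0013,0,0,0;0,0,-0.0013,0,0,0;0,0,-0.0013,0,0,0;0,0,-0.0013,0,0,0;0,0,-0.0267,0,0,0;0,0,-0.08,0,0,0;0,0,-0.1267,0,0,0;0,0,-0.1267,0,0,0;0,0,-0.1267,0,0,0' 0.088|grep -E 'pos|grip'; python3 - <<'E'
from h import *
go([.4698,.039,.135],-170.9)
print(r.get_state()["joints"].round(1))
E
```

```text
tcp_pos: [0.4709, 0.04, 0.1309]
gripper_width: 0.0877
gripper_force: 0.0
tool shift [ 0.0008  0.0012 -0.0041] tcp [0.4709 0.04   0.1309] rot [-1.7972e+02  9.0000e-02 -8.0800e+01]
rotvec [-0.15  0.29 90.1 ]
[ 28.8   6.3 -32.    0.  -51.3 -19.6]
```

```bash
python3 - <<'E'
from h import *
go([.56,.17,.26],8.0)
E
```

```text
tool shift [-0.1143 -0.1094 -0.1284] tcp [0.4709 0.04   0.1309] rot [-1.7972e+02  9.0000e-02 -8.0800e+01]
rotvec [ -0.29  -0.14 -88.8 ]
```

Converted, -0.128 m / 0.75 = -0.1707, -0.12 m / 0.75 = -0.16, -84 degrees / 360 = -0.2333.

```bash
python3 drive.py '-0.0133,-0.0133,-0.04,0,0,-0.0194;-0.0267,-0.0267,-0.08,0,0,-0.0389;-0.0467,-0.04,-0.1067,0,0,-0.0583;-0.0667,-0.06,-0.1333,0,0,-0.0778;-0.0867,-0.08,-0.16,0,0,-0.0972;-0.1067,-0.1,-0.1707,0,0,-0.1167;-0.1267,-0.12,-0.1707,0,0,-0.1361;-0.152,-0.1453,-0.1707,0,0,-0.1556;-0.152,-0.1453,-0.1707,0,0,-0.175;-0.152,-0.1453,-0.1707,0,0,-0.1944;-0.152,-0.1453,-0.1707,0,0,-0.2139;-0.152,-0.1453,-0.1707,0,0,-0.2333'|grep -E 'pos|rot'; python3 drive.py '0,0,0,0,0,-0.0133;0,0,0,0,0,-0.0133;0,0,0,0,0,-0.0133;0,0,0,0,0,-0.0133'|grep -E 'time|pos|rot'
python3 - <<'E'
from h import *
c=eyes.capture("wrist");cv2.imwrite("pics/w3.png",c["frame"][:,:,::-1]);np.savez("/tmp/w3.npz",**c)
for k in blobs(mask(c,"orange"),1000):
    P=points(c,cv2.drawContours(np.zeros((400,640),np.uint8),[k],-1,1,-1)&(mask(c,"orange")>0))
    print(len(P),np.percentile(P[:,2],[2,50,98]))
    for a,b in((0,.012),(.015,.03),(.03,.07),(.078,.1)):
        Q=P[(P[:,2]>a)&(P[:,2]<b)]
        if len(Q)>20:print(a,b,len(Q),np.median(Q[:,2]),rect(Q))
E
```

```text
tcp_pos: [0.5585, 0.1692, 0.2547]
eef_rot: [179.9, 0.2, 3.5]
time_s: 18.32
tcp_pos: [0.5587, 0.1691, 0.2559]
eef_rot: [180.0, 0.1, 7.8]
14197 [0.00369131 0.0123323  0.0852174 ]
0 0.012 7083 0.005132065719742118 (array([634.4, 199.9, 150.8,  56.3]), -83.2)
0.015 0.03 1113 0.021074850246779686 (array([634.5, 199.5, 164.4,  56.3]), -83.2)
0.03 0.07 1002 0.0514194005950914 (array([634.6, 199.1, 161.1,  56.3]), -83.2)
0.078 0.1 3523 0.08343503491441023 (array([635. , 199.6, 164.4,  78.1]), -83.2)
```

View pics/w3.png

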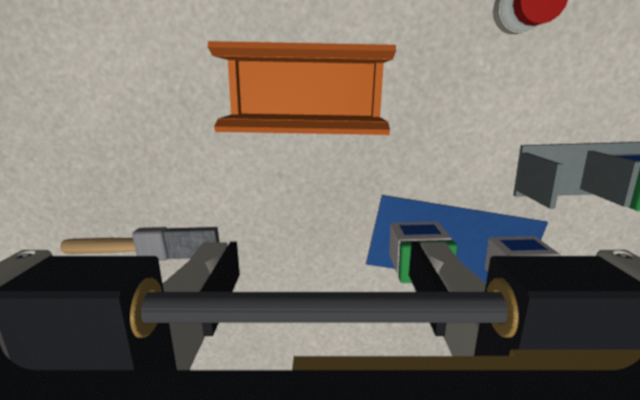

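The carrier is at pixels (210–395, 43–133). Its floor centre measures (0.634, 0.200), the gap is 56 mm, and its yaw is 6.8°. Both tubs stand on the mat, at (425,250) and (520,245). Back to the heavy tub.

```bash
python3 - <<'E'
from h import *
go([.4698,.039,.13],9.1)
go([.4698,.039,.036],9.1)
E
```

```text
tool shift [-0.1057  0.1167  0.1263] tcp [0.5587 0.1691 0.2562] rot [1.7998e+02 5.0000e-02 7.8400e+00]
rotvec [ 0.02  0.05 -1.26]
tool shift [-0.1057  0.1167  0.2203] tcp [0.5587 0.1691 0.2562] rot [1.7998e+02 5.0000e-02 7.8400e+00]
rotvec [ 0.02  0.05 -1.26]
```

Converted, 0.126 m / 0.75 = 0.168, 0.1167 m / 0.75 = 0.1556, -1.26 degrees / 360 = -0.0035.

```bash
python3 drive.py '-0.0267,0.0293,0.032,0,0,-0.0035;-0.0533,0.0587,0.064,0,0,-0.0035;-0.08,0.088,0.096,0,0,-0.0035;-0.1067,0.1173,0.128,0,0,-0.0035;-0.1333,0.1467,0.1533,0,0,-0.0035;-0.1409,0.1556,0.168,0,0,-0.0035;-0.1409,0.1556,0.168,0,0,-0.0035;-0.1409,0.1556,0.168,0,0,-0.0035;-0.1409,0.1556,0.168,0,0,-0.0035'|grep -E 'time|pos|rot'; python3 - <<'E'
from h import *
go([.4698,.039,.036],9.1)
E
```

```text
time_s: 19.12
tcp_pos: [0.4717, 0.0396, 0.1317]
eef_rot: [-180.0, -0.1, 9.2]
tool shift [-0.0022  0.0003  0.0957] tcp [0.4717 0.0396 0.1317] rot [-1.7999e+02 -1.0000e-01  9.2200e+00]
rotvec [-0.01 -0.1   0.12]
```

Converted, 0.095 m / 0.75 = 0.1267, 0.09 m / 0.75 = 0.12.

```bash
python3 drive.py '0,0,0.0467,0,0,0;0,0,0.0933,0,0,0;0,0,0.12,0,0,0;0,0,0.1267,0,0,0;0,0,0.1267,0,0,0;0,0,0.1267,0,0,0'|grep -E 'time|pos|rot'; python3 - <<'E'
from h import *
go([.4698,.039,.036],9.1)
E
```

```text
time_s: 19.62
tcp_pos: [0.4718, 0.0398, 0.0368]
eef_rot: [180.0, -0.1, 9.3]
tool shift [-0.0021  0.0004  0.0008] tcp [0.4718 0.0398 0.0368] rot [ 1.80e+02 -7.00e-02  9.29e+00]
rotvec [-0.   -0.07  0.19]
```

Converted, -0.002 m / 0.75 = -0.0027.

```bash
python3 drive.py '-0.0027,0,0,0,0,0;-0.0027,0,0,0,0,0;-0.0027,0,0,0,0,0;-0.0027,0,0,0,0,0;-0.0027,0,0,0,0,0;-0.0027,0,0,0,0,0' 0.045 40 | grep -E 'pos|gri'; python3 drive.py '0,0,-0.0267,0,0,0;0,0,-0.0667,0,0,0;0,0,-0.12,0,0,0;0,0,-0.16,0,0,0;0,0,-0.16,0,0,0;0,0,-0.16,0,0,0'|grep -E 'time|pos|ct_f'; python3 - <<'E'
from h import *
go([.6344,.1997,.155],6.8)
E
```

```text
tcp_pos: [0.4689, 0.0389, 0.0365]
gripper_width: 0.0619
gripper_force: 40.0
time_s: 20.62
tcp_pos: [0.4685, 0.0389, 0.1564]
contact_force: [-0.8, 0.3, -8.7]
tool shift [ 0.1895 -0.1322  0.002 ] tcp [0.4685 0.0389 0.1564] rot [-1.7991e+02 -1.2000e-01  9.2100e+00]
rotvec [-0.09 -0.12  2.41]
```

Converted, 0.1895 m / 0.75 = 0.2527, 0.18 m / 0.75 = 0.24, 2.4 degrees / 360 = 0.0067.

```bash
python3 drive.py '0.04,-0.0267,0,0,0,0.0067;0.08,-0.0533,0,0,0,0.0067;0.12,-0.0827,0,0,0,0.0067;0.16,-0.1107,0,0,0,0.0067;0.2,-0.1387,0,0,0,0.0067;0.24,-0.1667,0,0,0,0.0067;0.2527,-0.1763,0,0,0,0.0067;0.2527,-0.1763,0,0,0,0.0067;0.2527,-0.1763,0,0,0,0.0067;0.2527,-0.1763,0,0,0,0.0067'|grep -E 'time|pos|rot'; python3 - <<'E'
from h import *
go([.6344,.1997,.045],6.8)
c=eyes.capture("wrist");cv2.imwrite("pics/w4.png",c["frame"][:,:,::-1])
for k in blobs(mask(c,"green"),800):
    P=points(c,cv2.drawContours(np.zeros((400,640),np.uint8),[k],-1,1,-1)&(mask(c,"green")>0));print(len(P),np.median(P[:,2]),rect(P))
E
```

```text
time_s: 21.45
tcp_pos: [0.6324, 0.1986, 0.1526]
eef_rot: [179.9, 0.3, 6.8]
tool shift [ 0.0027 -0.0011  0.1076] tcp [0.6324 0.1986 0.1526] rot [179.9    0.31   6.81]
rotvec [0.1  0.31 0.01]
2912 0.18806208159971927 (array([633.9, 198.7,  60.4,  49. ]), -82.1)
8690 0.18746633504772958 (array([649.6, 199.1,  70.7,  29.7]), -83.6)
```

View pics/w4.png

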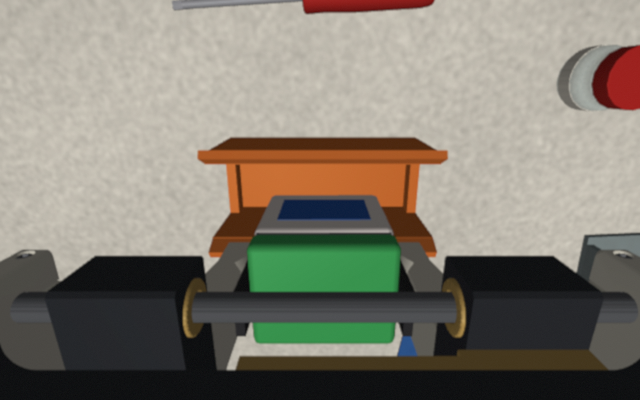

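The tub hangs over the carrier with its lid at (325,290) and the carrier's cheeks at rows 150 and 245, aligned with each other. I'll trim by 1–2 mm and lower.

```bash
python3 drive.py '0.002,-0.0013,0.0133,0,0,0;0.002,-0.0013,0.0333,0,0,0;0.002,-0.0013,0.0533,0,0,0;0.002,-0.0013,0.0733,0,0,0;0.002,-0.0013,0.08,0,0,0;0.002,-0.0013,0.08,0,0,0;0.002,-0.0013,0.08,0,0,0'|grep -E 'time|pos|rot|ct_f'; python3 - <<'E'
from h import *
go([.634,.1997,.042],6.8)
E
```

```text
time_s: 22.08
tcp_pos: [0.6357, 0.2004, 0.0959]
eef_rot: [180.0, -0.0, 6.8]
contact_force: [-0.1, 0.0, -7.6]
tool shift [-0.0017  0.0005  0.0539] tcp [0.6357 0.2004 0.0959] rot [179.98  -0.     6.84]
rotvec [ 0.02 -0.    0.04]
```

Converted, 0.052 m / 0.75 = 0.0693, 0.048 m / 0.75 = 0.064.

```bash
python3 drive.py '-0.002,0,0.0133,0,0,0;-0.002,0,0.0267,0,0,0;-0.002,0,0.04,0,0,0;-0.002,0,0.0533,0,0,0;-0.002,0,0.064,0,0,0;-0.002,0,0.0693,0,0,0;-0.002,0,0.0693,0,0,0;-0.002,0,0.0693,0,0,0'|grep -E 'time|pos|rot|ct_f';for i in 1 2 ; do python3 drive.py '0,0,0.002,0,0,0;0,0,0.002,0,0,0'|grep -E 'pos|ct_f'; done
```

```text
time_s: 22.75
tcp_pos: [0.6342, 0.2004, 0.0435]
eef_rot: [180.0, 0.0, 6.9]
contact_force: [0.3, 0.5, -8.0]
tcp_pos: [0.6345, 0.2007, 0.0427]
contact_force: [0.9, -1.0, -8.8]
tcp_pos: [0.6342, 0.2005, 0.0409]
contact_force: [-0.3, -1.3, -7.6]
```

Converted, 0.001 m / 0.75 = 0.0013.

```bash
for i in 1 2 ; do python3 drive.py '0,0,0.0013,0,0,0;0,0,0.0013,0,0,0'|grep -E 'pos|ct_f'; done
```

```text
tcp_pos: [0.6341, 0.2005, 0.0398]
contact_force: [-0.2, 0.2, -7.1]
tcp_pos: [0.6342, 0.2005, 0.0397]
contact_force: [-4.6, -0.7, 1.2]
```

Contact at TCP z 0.0397, as expected. I'll release, rise, and go to the second tub.

Converted, -0.12 m / 0.75 = -0.16, -0.08 m / 0.75 = -0.1067.

```bash
python3 drive.py '0,0,0,0,0,0;0,0,0,0,0,0;0,0,0,0,0,0;0,0,0,0,0,0;0,0,-0.0133,0,0,0;0,0,-0.0533,0,0,0;0,0,-0.1067,0,0,0;0,0,-0.16,0,0,0;0,0,-0.16,0,0,0;0,0,-0.16,0,0,0' 0.086|grep -E 'pos|grip'; python3 - <<'E'
from h import *
go([.4668,-.0897,.13],9.2)
c=eyes.capture("wrist")
for k in blobs(mask(c,"green"),300):
    P=points(c,cv2.drawContours(np.zeros((400,640),np.uint8),[k],-1,1,-1)&(mask(c,"green")>0));print(len(P),np.median(P[:,2]),rect(P))
E
```

```text
tcp_pos: [0.636, 0.2015, 0.1633]
gripper_width: 0.0862
gripper_force: 0.0
tool shift [-0.203   0.2689  0.0311] tcp [0.636  0.2015 0.1633] rot [-179.84   -0.39    6.86]
rotvec [-0.15 -0.39 -2.34]
4831 0.07486183598983859 (array([632.8, 196.8,  67.7,  51. ]), -83.4)
```

Converted, 0.269 m / 0.75 = 0.3587, 0.255 m / 0.75 = 0.34, -2.3 degrees / 360 = -0.0064.

```bash
python3 drive.py '-0.032,0.0427,0,0,0,-0.0064;-0.064,0.0853,0,0,0,-0.0064;-0.096,0.128,0,0,0,-0.0064;-0.128,0.1707,0,0,0,-0.0064;-0.16,0.2133,0,0,0,-0.0064;-0.192,0.256,0.0133,0,0,-0.0064;-0.224,0.2987,0.0267,0,0,-0.0064;-0.256,0.34,0.04,0,0,-0.0064;-0.2707,0.3587,0.04,0,0,-0.0064;-0.2707,0.3587,0.04,0,0,-0.0064;-0.2707,0.3587,0.04,0,0,-0.0064;-0.2707,0.3587,0.04,0,0,-0.0064'|grep -E 'time|pos|rot'; python3 - <<'E'
from h import *
go([.4668,-.0897,.0365],9.2)
E
```

```text
time_s: 25.3
tcp_pos: [0.4648, -0.0907, 0.1286]
eef_rot: [180.0, 0.0, 9.1]
tool shift [ 0.0021 -0.0007  0.0921] tcp [ 0.4648 -0.0907  0.1286] rot [1.80e+02 2.00e-02 9.12e+00]
rotvec [ 0.    0.02 -0.08]
```

Converted, 0.092 m / 0.75 = 0.1227, 0.088 m / 0.75 = 0.1173.

```bash
python3 drive.py '0.0027,0,0.0467,0,0,0;0.0027,0,0.0933,0,0,0;0.0027,0,0.1173,0,0,0;0.0027,0,0.1227,0,0,0;0.0027,0,0.1227,0,0,0;0.0027,0,0.1227,0,0,0'|grep -E 'time|pos|rot';  python3 drive.py '0,0,0,0,0,0;0,0,0,0,0,0;0,0,0,0,0,0;0,0,0,0,0,0;0,0,0,0,0,0;0,0,0,0,0,0' 0.045 40 | grep -E 'pos|gri'
```

```text
time_s: 25.8
tcp_pos: [0.4676, -0.0899, 0.0374]
eef_rot: [180.0, -0.0, 9.2]
tcp_pos: [0.4671, -0.0905, 0.0375]
gripper_width: 0.0618
gripper_force: 40.0
```

The manual's scale: shifts go in shares of 0.75 m and turns go in shares of 2 pi rad. Converting my numbers, -0.14 m / 0.75 = -0.1867, -0.05 m / 0.75 = -0.0667.

```bash
python3 drive.py '0,0,-0.0267,0,0,0;0,0,-0.0667,0,0,0;0,0,-0.12,0,0,0;0,0,-0.1667,0,0,0;0,0,-0.1867,0,0,0;0,0,-0.1867,0,0,0;0,0,-0.1867,0,0,0'|grep -E 'time|pos|ct_f'; python3 - <<'E'
from h import *
go([.6342,.2005,.177],6.8)
E
```

```text
time_s: 26.88
tcp_pos: [0.4661, -0.0902, 0.1767]
contact_force: [0.5, 0.3, -4.7]
tool shift [ 2.120e-01 -2.605e-01  1.000e-04] tcp [ 0.4661 -0.0902  0.1767] rot [-1.7994e+02 -5.0000e-02  9.1100e+00]
rotvec [-0.06 -0.05  2.31]
```

Converted, -0.2605 m / 0.75 = -0.3473, -0.238 m / 0.75 = -0.3173, 2.3 degrees / 360 = 0.0064.

```bash
python3 drive.py '0.032,-0.04,0,0,0,0.0064;0.064,-0.08,0,0,0,0.0064;0.096,-0.12,0,0,0,0.0064;0.128,-0.16,0,0,0,0.0064;0.16,-0.2,0,0,0,0.0064;0.192,-0.24,0,0,0,0.0064;0.224,-0.28,0,0,0,0.0064;0.256,-0.3173,0,0,0,0.0064;0.2827,-0.3473,0,0,0,0.0064;0.2827,-0.3473,0,0,0,0.0064;0.2827,-0.3473,0,0,0,0.0064;0.2827,-0.3473,0,0,0,0.0064'|grep -E 'time|pos|rot'; python3 drive.py '0,0,0.0267,0,0,0;0,0,0.0467,0,0,0;0,0,0.0533,0,0,0;0,0,0.0533,0,0,0;0,0,0.0533,0,0,0'|grep -E 'time|pos|rot|ct_f'; python3 - <<'E'
from h import *
go([.6342,.2005,.115],6.8)
c=eyes.capture("wrist");cv2.imwrite("pics/w5.png",c["frame"][:,:,::-1])
E
```

```text
time_s: 27.88
tcp_pos: [0.6329, 0.1999, 0.1734]
eef_rot: [179.9, 0.3, 6.8]
time_s: 28.3
tcp_pos: [0.6344, 0.1997, 0.1368]
eef_rot: [180.0, 0.0, 6.8]
contact_force: [0.0, -0.0, -2.8]
tool shift [-0.     -0.0009  0.0218] tcp [0.6344 0.1997 0.1368] rot [1.7997e+02 3.0000e-02 6.8200e+00]
rotvec [0.03 0.03 0.02]
```

View pics/w5.png

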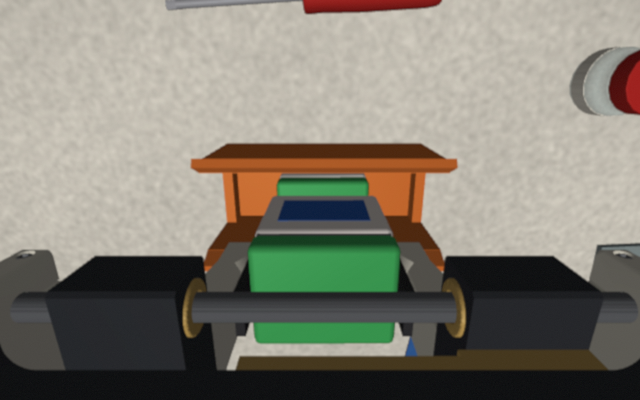

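The lower lid at (323,186) and the held tub at (323,290) line up. Lowering onto it.

Converted, 0.022 m / 0.75 = 0.0293, 0.02 m / 0.75 = 0.0267.

```bash
python3 drive.py '0,-0.0011,0.0093,0,0,0;0,-0.0011,0.0187,0,0,0;0,-0.0011,0.0267,0,0,0;0,-0.0011,0.0293,0,0,0;0,-0.0011,0.0293,0,0,0;0,-0.0011,0.0293,0,0,0'|grep -E 'time|pos|rot|ct_f';for i in 1 2 ; do python3 drive.py '0,0,0.002,0,0,0;0,0,0.002,0,0,0'|grep -E 'pos|ct_f'; done
```

```text
time_s: 28.85
tcp_pos: [0.6344, 0.2012, 0.1146]
eef_rot: [180.0, 0.0, 6.9]
contact_force: [0.1, -0.5, -4.3]
tcp_pos: [0.6345, 0.2013, 0.1133]
contact_force: [-0.6, -0.2, -4.5]
tcp_pos: [0.6344, 0.2012, 0.1117]
contact_force: [0.1, 0.6, -5.3]
```

Converted, 0.001 m / 0.75 = 0.0013.

```bash
for i in 1 2 ; do python3 drive.py '0,0,0.0013,0,0,0;0,0,0.0013,0,0,0'|grep -E 'pos|ct_f'; done
```

```text
tcp_pos: [0.6345, 0.2012, 0.1108]
contact_force: [0.6, -0.1, -4.0]
tcp_pos: [0.6347, 0.2013, 0.1107]
contact_force: [-1.9, -0.1, 1.7]
```

Converted, -0.115 m / 0.75 = -0.1533, -0.1 m / 0.75 = -0.1333.

```bash
python3 drive.py '0,0,0,0,0,0;0,0,0,0,0,0;0,0,0,0,0,0;0,0,0,0,0,0;0,0,0,0,0,0;0,0,-0.0133,0,0,0;0,0,-0.0533,0,0,0;0,0,-0.1067,0,0,0;0,0,-0.1533,0,0,0;-0.04,0,-0.1533,0,0,0;-0.0933,0,-0.1533,0,0,0;-0.1333,0,-0.1533,0,0,0' 0.086|grep -E 'pos|grip';python3 drive.py '-0.0267,0,0,0,0,0;-0.0267,0,0,0,0,0;-0.0267,0,0,0,0,0'|grep -E 'time|pos|ct_f'; python3 - <<'E'
from h import *
c=eyes.capture("wrist");cv2.imwrite("pics/w6.png",c["frame"][:,:,::-1])
for k in blobs(mask(c,"green"),300):
    P=points(c,cv2.drawContours(np.zeros((400,640),np.uint8),[k],-1,1,-1)&(mask(c,"green")>0));P=P[P[:,2]>.13] if P[:,2].max()>.13 else P;print(len(P),np.median(P[:,2]),rect(P))
s=eyes.capture("scene");im=s["frame"][130:290,240:400,::-1];cv2.imwrite("pics/s6.png",cv2.resize(im,None,fx=3.5,fy=3.5))
E
```

```text
tcp_pos: [0.5335, 0.1889, 0.2258]
gripper_width: 0.0861
gripper_force: 0.0
time_s: 30.77
tcp_pos: [0.5149, 0.187, 0.2265]
contact_force: [0.4, 0.2, 0.6]
6343 0.1449758241230358 (array([629. , 200.1,  61. ,  38.5]), -82.8)
```

View pics/w6.png

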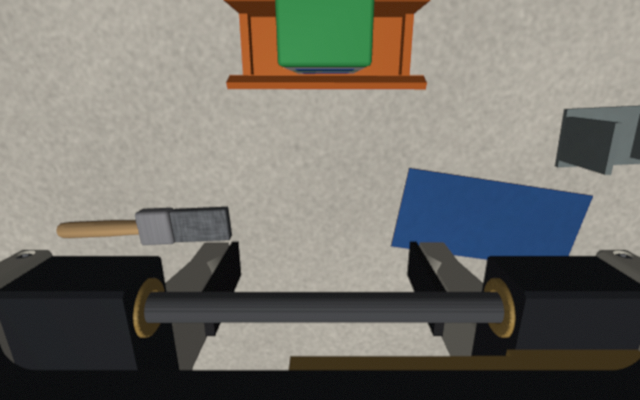

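View pics/s6.png

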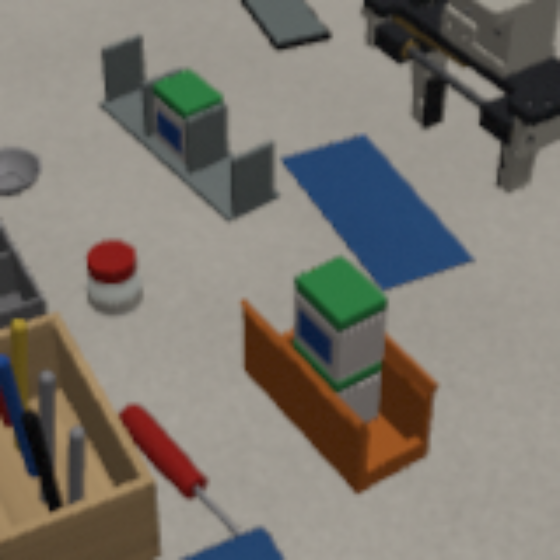

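The wrist view shows the top lid at (324,35), central in the carrier, with its top at z = 0.145 m. The scene crop shows the two tubs stacked squarely at (340,340), the lightest upright in the middle rack slot at (188,120), and the gripper clear of everything. Handing in.

```bash
python3 -c "
from plant import r, eyes
print(r.close_job())"
```

```text
the job is handed in; nothing more can be done
None
```

I packed the heaviest tub (about 0.8 kg) on the middle of the carrier floor with the next heaviest (about 0.5 kg) squarely on top, left the lightest (about 0.2 kg) upright in the middle rack slot, and handed the job in at about 31 s of the 72 s; no verdict came back.

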